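# Refit the end plate of a slide's way cover under the lapped cover

### The job

Take the end plate (the one with the rubber-edged flange) off the top of the pile of cover sections, and slide its free edge under the hinged lap cover of the slide unit on the bench, without lifting that cover, until the plate is home against the shoulders and its flange is flush with the end of the bed. Then press it down flat on its seat with about a kilogram of push (10 N), so that it could be screwed down, and finish like that: still holding it pressed flat, not letting go. Leave the other cover sections and the things lying about where they are.

Things in the scene. Friction and masses are not known exactly. Their poses are not given: they have to be found in the camera images.
- end_plate: Aluminium end plate, loose, 0.16 to 0.24 kg, on top of the pile: a level sheet 120 (x) by 150 (y) by 3 mm; origin centre of its underside, z up, x from the flange to the free edge. Flange along the whole -x end: 3 mm upright (x -60 to -57 mm), from 16 to 38 mm above the underside covered by a black rubber trim 10 mm thick (x -63.5 to -53.5 mm), to grip by.
- flange_grip (a point): Middle of the rubber trim of the flange, 27 mm above the plate's underside, at plate x = -58.5 mm, y = 0; axes as the plate's. A gripper from above that closes along the plate's x grips the 10 mm trim here.
- nose (a point): Middle of the plate's free edge (underside), at plate x = +60 mm, y = 0, z = 0.
- section_large: Inverted-U aluminium cover section, 150 mm long (x), 166 mm wide (y), 16 mm high, directly under the end plate; origin centre of its underside. It sits over the small section; its flat top is 20.5 mm above the bench.
- section_small: Inverted-U aluminium cover section, 150 mm long (x), 150 mm wide (y), 18 mm high, the lowest of the pile, loose on the bench; origin centre of its underside.
- slide: Grey slide unit, fixed: bed 330 (x) by 190 mm (y), saddle and black motor at +x; origin centre of underside, x from the open end (-165 mm) to the saddle. Seat: tops of side walls (|y| 62 to 95 mm) and end block, 55 mm up, from x -165 mm to two 6 mm shoulders at x -45 mm (|y| 60 to 78 mm) that stop the plate. Home: plate origin at x -105, y 0, z 55 mm, axes parallel, flange's outer face at -165.
- seat_end (a point): Middle of the seat's open near end, at bed x = -165 mm, y = 0, z = 55 mm; axes as the bed's.
- lap_lip (a point): Middle of the free edge of the hinged aluminium lap cover (172 mm wide, 3 mm thick), at bed x = -80 mm; its underside is 9 mm above the seat, but the last 10 mm are bent up 0.45 rad, so the mouth is about 12 mm high. Skirts at its sides reach down to the seat (inner faces at |y| 83 mm: 8 mm to spare beside the plate). The plate goes 35 mm under it.
- lap_cover (a joint): Hinge of the lap cover on the saddle (at bed x = +15 mm): 0 when down, grows as its free edge lifts (0.1 rad lifts the edge 9.5 mm). It lies by its own weight of 0.2 kg only and lifts at about 1 N at its edge.
- bottle: Clear drinks bottle with blue cap, 64 mm across, 190 mm high, standing; origin centre of its underside. Bystander.
- hub: Turned steel flanged hub, flange 90 mm across, 45 mm high; origin centre of its underside. Bystander.
- tape: Roll of brown tape, 90 mm across, 48 mm high; origin centre of its underside. Bystander.
- wrench: Steel wrench 190 mm long (its x), lying flat on the bench; origin at its underside, mid-length. Bystander.
- seat: The seat of the bed: the two side walls and the near end block, part of the slide unit (origin and axes as the slide's), on whose flat top, 55 mm above the bench, the end plate is pressed down.
Things that resemble listed ones, but are neither listed nor needed, are in the scene too. What is shaped like the end_plate but blue, brown or purple is not meant.

How it is judged:
By the outcome, as a careful person would: the job done as asked, in the order asked, and still so for the second after the job is handed in, while the arm keeps its last pose, push and grip.
It also fails if it takes over 48 s, if anything falls off the work surface, if the arm or the gripper's body presses on something with over 40 N, if the wrist force passes 120 N, or if a joint passes its speed limit or range.

### The arm

A 6-joint arm with a two-finger parallel gripper is mounted at the origin on the work surface. World frame = base frame: x ahead of the robot, y to its left, z up, the work surface at z = 0. Lengths are in m, angles in degrees, forces in N, time in s.
With the tool pointing down it reaches from about 0.3 to 0.75 m from the base axis. Payload 8.5 kg.
Tool frame: the origin (TCP) lies at the very end of the fingers, on their centre line; the grasp point (between the pads) lies 19 mm behind it; z points along the fingers, y is the line along which they close (so a half turn about z gives the same grasp; the last joint's range is limited). The gripper opens to 85 mm and grips with 20 to 120 N. Pads are 22 mm wide; open, the fingers measure 114 mm over their backs; the gripper's body (76 mm by 85 mm) begins 54 mm behind the grasp point. The pads swing forward as they close: fully open they stand 13 mm farther back than shut.
Start: joints at [53.898, 21.807, 74.336, -0, 83.858, -12.336], TCP at [0.222, 0.503, 0.2] pointing down, gripper open.
Joint ranges: [-178.18, 178.18], [-50.72, 133.34], [12.68, 142.11], [-81.47, 261.47], [9.98, 163.14], [-165.26, 165.26]. Speed limits (degrees/s): [136.94, 136.94, 180, 180, 180, 180].

### API

Orientations are given as a 3x3 rotation matrix whose columns are the frame's x, y, z axes.
In Python, from rig import env, optics, spotter gives the robot as it stands.
- The arm moves only by the shell command python3 -m crank 'ROWS' [FORCE]. ROWS is JSON, one flat list of numbers, 5 for each row, row after row: the finger opening in cm, from 0 to 8.54, then the shift along the tool's x, y, z in cm, then the turn about the tool's z in rad. A call has exactly 8 rows; each row shifts and turns the commanded pose from where the row before left it, along the tool's axes as they then stand; what a row does not reach is not made up. A row lasts 1/12 s, in which the tool goes at most 41.7 mm and 7.16 degrees, less where a joint would pass 70% of its speed; a pose out of reach is approached as far as the arm can. A call is refused whole if a number of a shift passes 4.17 or a number of a turn 0.125, either way. A call with a gripper value outside its range is refused whole. The fingers move at their own pace and stop on an object; FORCE is the grip in N (left out, the last holds). Time passes only in rows, so rows that do not move let the fingers close, or fill a call up. It gives the time, the measured TCP pose, the force, the opening and the grip force at its end, in the units of the state.
- env.observe(): the state, without advancing time (a new reading comes with each control period).
- optics.get_image(name): name is "scene" or "top" or "wrist"; returns a dict with "color" (420x560x3 uint8, red, green, blue), "intrinsics" (3x3 intrinsics, pixels), "pose" (4x4, takes a point from camera to world coordinates). Camera axes: x right, y up, looking along -z (the intrinsics and any distortion apply to the point x, -y, -z); pixel columns grow to the right and rows downward; lengths in m; the calibration is good to about 2 mm. A picture is of the moment at which its call begins. There is no depth.
- env.close_job(): hands the job in; it is judged then, once.
Trained networks look in a picture, given as the dict that the camera call returned (one of the last four; its "shot" number tells which), for a name from the list of things; names that differ only in an ending like _2 or _b are one class to them, and where a whole thing is asked for, a point or a joint stands for the part that bears it (a point fixed in the world has none). Each returns a list of dicts, best first, with "score" (0 to 1); they miss things now and then, are a little off and sometimes report something else, mostly with a low value. They report only what shows in the picture. A call takes as long as a camera call. They do not tell look-alikes from the thing itself.
- spotter.look_for(picture, query): "at" ([column, row] as shares, 0 to 1, of the picture: columns of its width, rows of its height, amid what is visible of it).
The state is a dict: "time_s": time; "q": joint angles; "qvel": joint speeds; "joint_efforts": joint torques, N m; "position": TCP position; "tool_rot": TCP orientation; "ft_force": force on the tool from outside, world axes, zero at the start; "wrist_torque": the same for the moment, N m; "grip_width": finger opening in m; "gripper_force": force on a finger pad.
Only numpy, scipy, OpenCV 4.12 (cv2) and the standard library are available. Lean on these libraries where they do the work, as an engineer would, in place of code of your own. Each camera call takes 0.05 s, during which the arm holds its last target. There are 200 camera calls.

## Working session

There is one attempt and no reset: what is moved stays moved. The work goes in short steps, Python scripts to look and compute and a shell command to move; the robot and the scene stay as the last step left them, time stands still between calls to the robot, and variables do not carry over. Pictures are saved under pics/ and viewed, at most 10 in all, crops included, and the job is handed in when it is done.

```bash
mkdir -p pics; ls; python3 - <<'E'
from rig import env, optics, spotter
import cv2,numpy as np
np.set_printoptions(precision=4,suppress=True)
s=env.observe(); print(s)
ims=[]
for n in ["scene","top"]:
    p=optics.get_image(n); print(n,p["intrinsics"],p["pose"],[k for k in p])
    for q in ["end_plate","flange_grip","nose","section_large","slide","seat_end","lap_lip","bottle","hub","tape","wrench"]:
        print(q,[(round(d["score"],2),round(d["at"][0]*560),round(d["at"][1]*420)) for d in spotter.look_for(p,q)][:4])
    cv2.imwrite(f"pics/{n}0.png",p["color"][:,:,::-1])
E
```

```text
pics
{'time_s': 0.0, 'q': array([ 53.8983,  21.8419,  74.3849,  -0.0025,  83.8577, -12.3347]), 'qvel': array([-0.076 ,  0.0574, -0.068 ,  0.0475, -0.0992,  0.01  ]), 'joint_efforts': array([ -0.0001, -44.8467, -23.1277,  -0.0002,   0.0049,   0.    ]), 'position': array([0.2215, 0.5031, 0.1997]), 'tool_rot': array([[-0.9152,  0.403 , -0.0008],
       [ 0.403 ,  0.9152, -0.0012],
       [ 0.0003, -0.0015, -1.    ]]), 'ft_force': array([ 0.3327, -0.4199, -1.1705]), 'wrist_torque': array([ 0.0197, -0.012 , -0.0035]), 'gripper_force': 0.0, 'grip_width': 0.08524635253623099}
scene [[495.3395   0.     282.7983]
 [  0.     495.3395 211.4642]
 [  0.       0.       1.    ]] [[-0.749  -0.3842  0.5398  1.2418]
 [ 0.6626 -0.426   0.6161  0.7321]
 [-0.0067  0.8191  0.5736  0.8304]
 [ 0.      0.      0.      1.    ]] ['color', 'intrinsics', 'pose', 'shot']
end_plate [(0.97, 400, 241), (0.92, 297, 177), (0.9, 248, 200), (0.6, 167, 226)]
flange_grip [(0.91, 246, 203), (0.81, 300, 176), (0.8, 401, 240), (0.79, 166, 224)]
nose [(0.98, 403, 242), (0.9, 248, 199), (0.7, 478, 262), (0.69, 164, 227)]
secti
[... 293 characters left out ...]
]
 [  0.     426.0677 206.8962]
 [  0.       0.       1.    ]] [[ 0.0322  0.9781 -0.2057  0.2812]
 [-0.9995  0.0326 -0.0013 -0.0881]
 [ 0.0054  0.2057  0.9786  1.2532]
 [ 0.      0.      0.      1.    ]] ['color', 'intrinsics', 'pose', 'shot']
end_plate [(0.98, 185, 283), (0.9, 348, 145), (0.59, 334, 295), (0.57, 322, 214)]
flange_grip [(0.87, 324, 214), (0.59, 350, 143), (0.55, 332, 296), (0.55, 186, 280)]
nose [(0.72, 323, 218), (0.62, 338, 294), (0.57, 350, 144)]
section_large [(0.96, 343, 232)]
slide [(0.81, 188, 193)]
seat_end [(0.96, 235, 206)]
lap_lip [(0.83, 208, 184)]
bottle [(0.88, 397, 283), (0.43, 106, 298)]
hub [(0.95, 286, 135)]
tape [(0.58, 106, 305)]
wrench [(0.85, 212, 128)]
```

View pics/scene0.png

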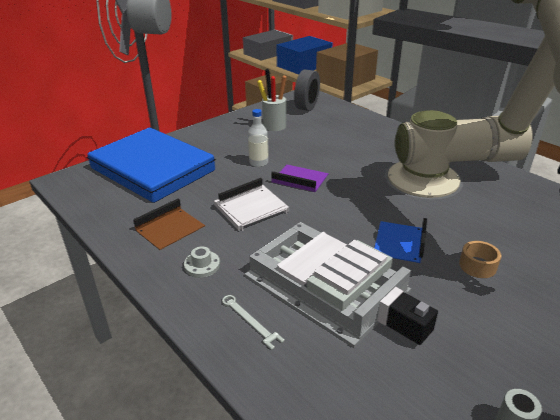

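View pics/top0.png

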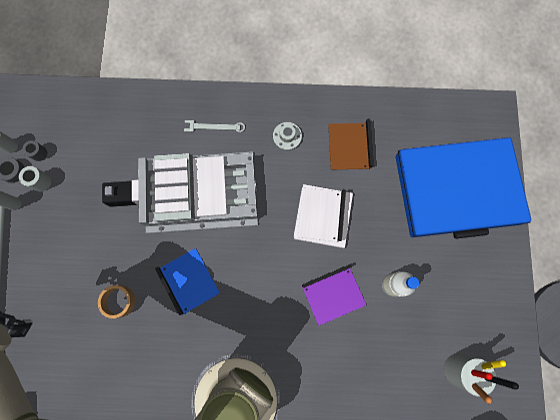

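The top view shows four candidates for the end plate:
- White plate on the pile at (323,215), with a black flange at its right end.
- Blue look-alike at (188,281).
- Purple look-alike at (335,295).
- Brown look-alike at (350,146).

The white/aluminium one on the pile matches the description. The slide is at (200,190), with its open end to the right. I'll check with a close crop.

```bash
python3 - <<'E'
import cv2,numpy as np
a=cv2.imread("pics/top0.png")
c=cv2.resize(a[170:260,280:370],None,fx=6,fy=6,interpolation=cv2.INTER_CUBIC)
cv2.imwrite("pics/c1.png",c)
c=cv2.resize(a[140:240,130:270],None,fx=5.5,fy=5.5,interpolation=cv2.INTER_CUBIC)
cv2.imwrite("pics/c2.png",c)
E
```

```text
(no output)
```

View pics/c1.png

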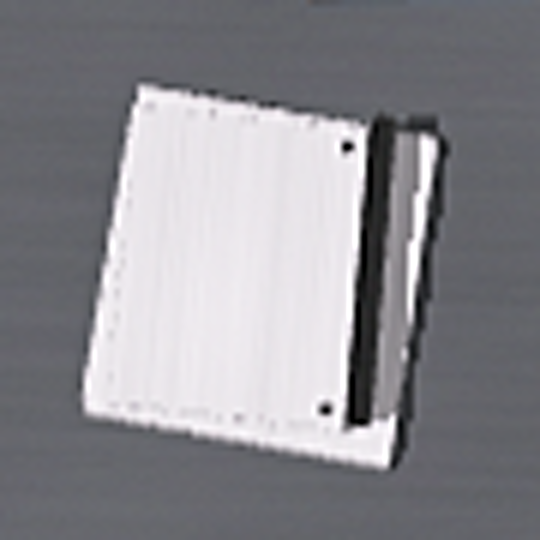

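View pics/c2.png

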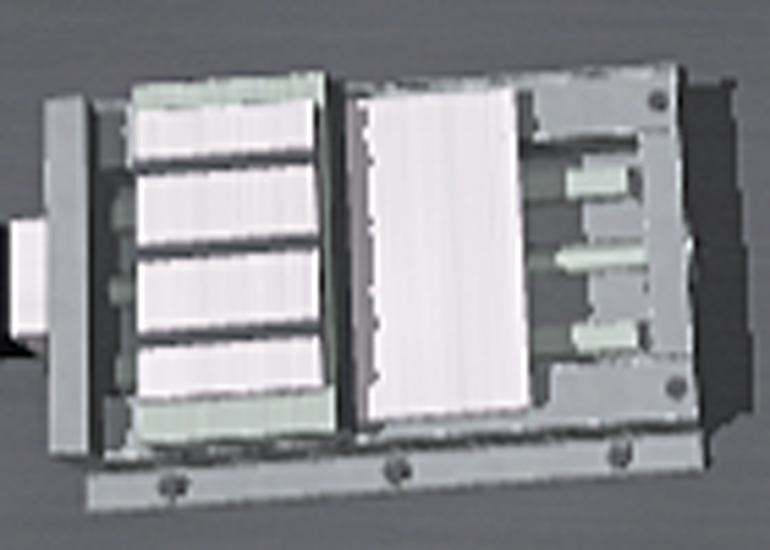

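The crop confirms the white plate with the black rubber flange lying on the pile. The slide's near-end corners are at c2 (678,68) and (697,420). Next I compute the rough poses.

```bash
cat > h.py <<'E'
import numpy as np,cv2
np.set_printoptions(precision=4,suppress=True)
def ray(p,u,v):
    K=p["intrinsics"];T=p["pose"];d=np.array([(u-K[0,2])/K[0,0],-(v-K[1,2])/K[1,1],-1.]);return T[:3,3],T[:3,:3]@d
def at(p,u,v,z):
    o,d=ray(p,u,v);return o+d*(z-o[2])/d[2]
def proj(p,X):
    T=p["pose"];c=(np.atleast_2d(X)-T[:3,3])@T[:3,:3];K=p["intrinsics"]
    return np.c_[K[0,0]*c[:,0]/-c[:,2]+K[0,2],K[1,1]*-c[:,1]/-c[:,2]+K[1,2]]
def frame(x,y,yaw,z):
    c,s=np.cos(yaw),np.sin(yaw);R=np.array([[c,-s,0],[s,c,0],[0,0,1]]);return lambda P:np.atleast_2d(P)@R.T+[x,y,z]
E
python3 - <<'E'
from h import *
p=dict(intrinsics=np.array([[426.0677,0,273.4649],[0,426.0677,206.8962],[0,0,1]]),pose=np.array([[.0322,.9781,-.2057,.2812],[-.9995,.0326,-.0013,-.0881],[.0054,.2057,.9786,1.2532],[0,0,0,1]]))
for n,u,v,z in [("trimT",280+381/6,170+117/6,.0585),("trimB",280+358/6,170+425/6,.0585),("TL",280+140/6,170+87/6,.0205),("BL",280+85/6,170+412/6,.0205),("BR",280+392/6,170+468/6,.0205),("TR",280+440/6,170+135/6,.0205),("endT",130+678/5.5,140+68/5.5,.055),("endB",130+697/5.5,140+420/5.5,.055),("lipT",130+518/5.5,140+92/5.5,.07),("lipB",130+528/5.5,140+408/5.5,.07),("sadB",130+330/5.5,140+437/5.5,.07)]: print(n,at(p,u,v,z))
E
```

```text
trimT [ 0.5905 -0.2874  0.0585]
trimB [ 0.4408 -0.2763  0.0585]
TL [ 0.6117 -0.1735  0.0205]
BL [ 0.4478 -0.1497  0.0205]
BR [ 0.4255 -0.2987  0.0205]
TR [ 0.5921 -0.323   0.0205]
endT [ 0.6955 -0.0216  0.055 ]
endB [ 0.5038 -0.0396  0.055 ]
lipT [0.6741 0.0615 0.07  ]
lipB [0.5044 0.0469 0.07  ]
sadB [0.4859 0.1473 0.07  ]
```

```bash
python3 -m crank '[8.5,-2.6,-2.8,-0.8,0, 8.5,-2.6,-2.8,-0.8,0, 8.5,-2.6,-2.8,-0.8,0, 8.5,-2.6,-2.8,-0.8,0, 8.5,-2.6,-2.8,-0.8,0, 8.5,-2.6,-2.8,-0.8,0, 8.5,-2.6,-2.8,-0.8,0, 8.5,-2.6,-2.8,-0.8,0]'
```

```text
time_s: 1.87
position: [0.3217, 0.2128, 0.2649]
tool_rot: [[-0.915, 0.403, 0.001], [0.403, 0.915, 0.0], [-0.001, 0.0, -1.0]]
ft_force: [0.8, 0.6, 0.4]
grip_width: 0.0851
gripper_force: 0.0
```

```bash
python3 -m crank '[8.5,-3.3,-2.2,-0.7,0, 8.5,-3.3,-2.2,-0.7,0, 8.5,-3.3,-2.2,-0.7,0, 8.5,-3.3,-2.2,-0.7,0, 8.5,-3.3,-2.2,-0.7,0, 8.5,-3.3,-2.2,-0.7,0, 8.5,-3.3,-2.2,-0.7,0, 8.5,-3.3,-2.2,-0.7,0]'; python3 - <<'E'
from h import *
from rig import optics
p=optics.get_image("wrist");print(p["intrinsics"],p["pose"]);cv2.imwrite("pics/w1.png",p["color"][:,:,::-1])
E
```

```text
time_s: 2.53
position: [0.493, -0.0549, 0.3208]
tool_rot: [[-0.915, 0.403, 0.0], [0.403, 0.915, -0.0], [-0.0, 0.0, -1.0]]
ft_force: [1.6, 0.7, -0.0]
grip_width: 0.0846
gripper_force: 0.0
[[329.4298   0.     274.0182]
 [  0.     329.4298 205.7255]
 [  0.       0.       1.    ]] [[ 0.4036 -0.8683 -0.2883  0.4193]
 [ 0.9149  0.3832  0.1269 -0.0223]
 [ 0.0002 -0.315   0.9491  0.4947]
 [ 0.      0.      0.      1.    ]]
```

View pics/w1.png

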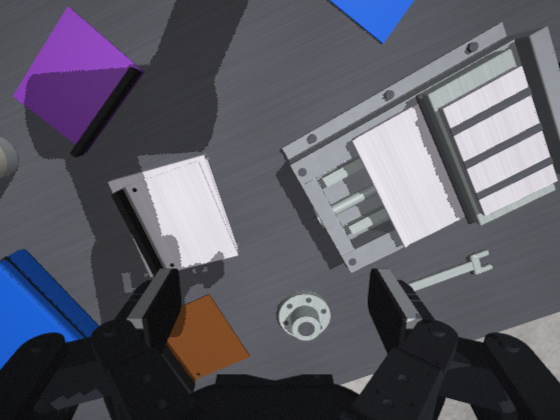

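The wrist view shows the pile at (180,215) and the slide's near end running (290,165)–(350,270). I'll zoom in on both.

```bash
python3 - <<'E'
from h import *
a=cv2.imread("pics/w1.png")
f=lambda r0,r1,c0,c1:cv2.resize(a[r0:r1,c0:c1],(396,396*(r1-r0)//(c1-c0)),interpolation=cv2.INTER_CUBIC)
A=f(145,277,100,232+12);B=f(130,285,275,275+168)
A=cv2.resize(a[145:277,105:245],(396,373),interpolation=cv2.INTER_CUBIC)
print(A.shape,B.shape)
H=np.zeros((max(A.shape[0],B.shape[0]),800,3),np.uint8);H[:A.shape[0],:396]=A;H[:B.shape[0],400:796]=B
H=np.clip(H.astype(float)**1.0,0,255).astype(np.uint8)
cv2.imwrite("pics/c3.png",H)
E
```

```text
(373, 396, 3) (365, 396, 3)
```

View pics/c3.png

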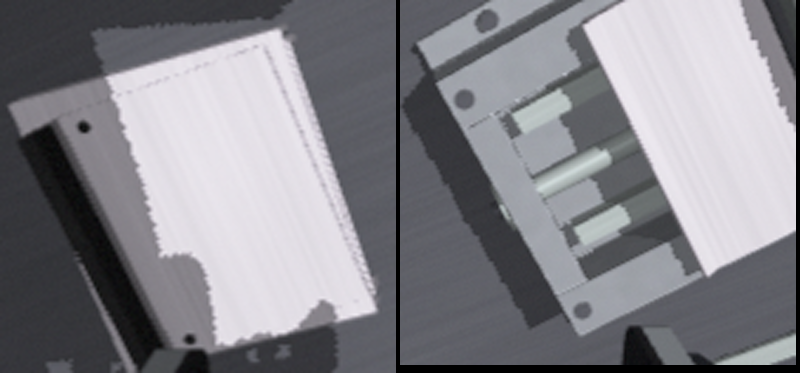

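```bash
cat >> h.py <<'E'
W1=dict(intrinsics=np.array([[329.4298,0,274.0182],[0,329.4298,205.7255],[0,0,1]]),pose=np.array([[.4036,-.8683,-.2883,.4193],[.9149,.3832,.1269,-.0223],[.0002,-.315,.9491,.4947],[0,0,0,1]]))
TOP=dict(intrinsics=np.array([[426.0677,0,273.4649],[0,426.0677,206.8962],[0,0,1]]),pose=np.array([[.0322,.9781,-.2057,.2812],[-.9995,.0326,-.0013,-.0881],[.0054,.2057,.9786,1.2532],[0,0,0,1]]))
E
python3 - <<'E'
from h import *
from scipy.optimize import least_squares
g=lambda u,v:at(W1,105+u/2.829,145+v/2.829,.0235)
for q in [(265,45),(368,300),(55,122)]: print(g(*q))
s=lambda u,v:(275+u/2.357,130+v/2.357)
t=lambda u,v:(130+u/5.5,140+v/5.5)
# slide pts: top row in top image = bed y=-95
obs=[(W1,s(182,335),(-.165,-.095,.055)),(W1,s(37,85),(-.165,.095,.055)),(W1,s(308,275),(-.08,-.086,.0705)),(W1,s(183,22),(-.08,.086,.0705)),
(TOP,t(678,68),(-.165,-.095,.055)),(TOP,t(697,420),(-.165,.095,.055))]
def r(v,o=obs): 
    f=frame(*v,0); return np.concatenate([proj(p,f(X))[0]-np.array(q) for p,q,X in o])
for o in (obs,obs[:4],obs[4:]):
    S=least_squares(r,[.6,.13,1.65],args=(o,)); print("slide",S.x[:2],np.degrees(S.x[2]),r(S.x,o).round(1))
    print("seat_end",frame(*S.x,0)([-.165,0,.055]))
# plate: wrist + top trim
l=lambda u,v:(105+u/2.829,145+v/2.829)
po=[(W1,l(265,45),(.06,.075,.003)),(W1,l(53,122),(-.0535,.075,.038)),
(TOP,(280+392/6,170+115/6),(-.0635,-.075,.038)),(TOP,(280+372/6,170+427/6),(-.0635,.075,.038))]
def rp(v,o=po):
    f=frame(*v,.0205); return np.concatenate([proj(p,f(X))[0]-np.array(q) for p,q,X in o])
for o in (po,po[:2],po[2:]):
    S=least_squares(rp,[.52,-.22,1.5],args=(o,)); print("plate",S.x[:2],np.degrees(S.x[2]),rp(S.x,o).round(1),frame(*S.x,.0205)([-.0585,0,.027]))
E
```

```text
[ 0.4563 -0.1572  0.0235]
[ 0.6066 -0.172   0.0235]
[ 0.4479 -0.2768  0.0235]
slide [0.5845 0.1368] 96.32269790612214 [-0.5  0.3 -0.6 -1.3 -0.1 -0.2 -0.2  0.7 -1.6 -0.6 -0.6 -1.5]
seat_end [[ 0.6027 -0.0272  0.055 ]]
slide [0.5845 0.1371] 96.52233311147789 [ 0.1  0.4 -0.3 -1.   0.4 -0.3 -0.1  0.9]
seat_end [[ 0.6032 -0.0268  0.055 ]]
slide [0.5843 0.1337] 95.3411502082519 [ 0.   0.4 -0.  -0.4]
seat_end [[ 0.5997 -0.0306  0.055 ]]
plate [ 0.5249 -0.2205] 83.72565660235648 [ 3.  -0.9 -4.5  1.3 -0.3 -0.3 -2.6 -1.2] [[ 0.5185 -0.2786  0.0475]]
plate [ 0.5254 -0.2185] 84.45614421900724 [ 3.6 -1.4 -3.4  1.7] [[ 0.5197 -0.2767  0.0475]]
plate [ 0.5199 -0.2243] 86.32995461323063 [-0.   0.3  0.  -0.3] [[ 0.5162 -0.2827  0.0475]]
```

```bash
python3 -m crank '[8.5,0,0,2.5,-0.11, 8.5,0,0,2.5,-0.11, 8.5,0,0,2.5,-0.11, 8.5,-0.75,-3.7,1.5,0, 8.5,-0.75,-3.7,1.5,0, 8.5,-0.75,-3.7,1.5,0, 8.5,-0.75,-3.7,1.5,0, 8.5,-0.75,-3.7,1.5,0]'; python3 - <<'E'
from h import *
from rig import optics,env
p=optics.get_image("wrist");np.save("w2.npy",p["pose"]);print(env.observe()["position"],p["pose"]);cv2.imwrite("pics/w2.png",p["color"][:,:,::-1])
E
```

```text
time_s: 3.25
position: [0.514, -0.2422, 0.1696]
tool_rot: [[-0.996, 0.085, 0.0], [0.085, 0.996, -0.0], [-0.0, -0.0, -1.0]]
ft_force: [1.7, -0.2, 0.7]
grip_width: 0.0848
gripper_force: 0.0
[ 0.5135 -0.2479  0.166 ] [[ 0.0849 -0.9457 -0.3138  0.4337]
 [ 0.9964  0.0806  0.0267 -0.2353]
 [ 0.     -0.3149  0.9491  0.3436]
 [ 0.      0.      0.      1.    ]]
```

View pics/w2.png

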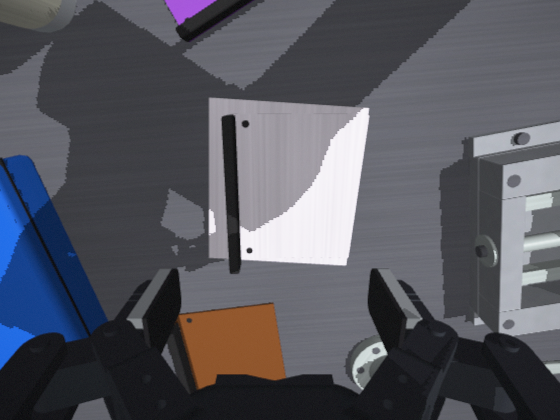

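The close view shows the white plate. Its trim's outer top edge runs from about (222,117) to (229,272), and it is not yet centred between the fingers.

```bash
python3 - <<'E'
from h import *
from rig import env
p=dict(intrinsics=W1["intrinsics"],pose=np.load("w2.npy"))
g=cv2.cvtColor(cv2.imread("pics/w2.png"),cv2.COLOR_BGR2GRAY).astype(int)
L=[];M=[]
for r in range(130,261,10):
    row=g[r,205:260]; k=np.where(row<45)[0]; L.append((r,205+k.min(),205+k.max()))
print(L)
P=[]
for r,a,b in L:
    X=at(p,a-.5,r,.0585);P.append(X)
P=np.array(P);d=np.polyfit(P[:,0],P[:,1],1);print("outer edge y=",d,"yaw",90+np.degrees(np.arctan(d[0])))
for c,r in [(229,116),(235,272)]: print(at(p,c,r,.0585))
for c,r in [(222,117),(229,272)]: print(at(p,c,r,.0585))
s=env.observe();print(s["position"],s["tool_rot"])
E
```

```text
[(130, np.int64(223), np.int64(234)), (140, np.int64(223), np.int64(235)), (150, np.int64(224), np.int64(235)), (160, np.int64(224), np.int64(236)), (170, np.int64(225), np.int64(236)), (180, np.int64(225), np.int64(236)), (190, np.int64(226), np.int64(237)), (200, np.int64(226), np.int64(237)), (210, np.int64(227), np.int64(238)), (220, np.int64(236), np.int64(238)), (230, np.int64(228), np.int64(238)), (240, np.int64(228), np.int64(239)), (250, np.int64(229), np.int64(239)), (260, np.int64(229), np.int64(240))]
outer edge y= [-0.0747 -0.2471] yaw 85.72637996000044
[ 0.446  -0.2742  0.0585]
[ 0.5927 -0.2871  0.0585]
[ 0.4463 -0.2801  0.0585]
[ 0.5922 -0.293   0.0585]
[ 0.5135 -0.2479  0.166 ] [[-0.996   0.0889 -0.0033]
 [ 0.0889  0.996   0.    ]
 [ 0.0033 -0.0003 -1.    ]]
```

```bash
python3 -m crank '[8.5,-0.42,-1.67,2.5,0, 8.5,-0.42,-1.67,2.5,0, 8.5,0,0,2,0, 8.5,0,0,2,0, 8.5,0,0,2,0, 8.5,0,0,1.5,0, 8.5,0,0,0.9,0, 8.5,0,0,0,0]' 60
```

```text
time_s: 3.97
position: [0.5189, -0.2738, 0.0346]
tool_rot: [[-0.996, 0.085, -0.003], [0.085, 0.996, 0.002], [0.003, 0.002, -1.0]]
ft_force: [0.1, 0.3, -0.5]
grip_width: 0.0848
gripper_force: 0.0
```

```bash
python3 -m crank '[8.5,0,-0.4,0.1,0, 8.5,0,-0.3,0.2,0, 8.5,0,0,0,0, 8.5,0,0,0,0, 8.5,0,0,0,0, 8.5,0,0,0,0, 8.5,0,0,0,0, 8.5,0,0,0,0]'
```

```text
time_s: 4.63
position: [0.5191, -0.2814, 0.0335]
tool_rot: [[-0.996, 0.085, 0.0], [0.085, 0.996, -0.0], [-0.0, -0.0, -1.0]]
ft_force: [-0.5, 0.2, 1.1]
grip_width: 0.0848
gripper_force: 0.0
```

```bash
python3 -m crank '[8.5,0,0,0.25,0, 0.4,0,0,0,0, 0.4,0,0,0,0, 0.4,0,0,0,0, 0.4,0,0,0,0, 0.4,0,0,0,0, 0.4,0,0,0,0, 0.4,0,0,0,0]' 80; python3 -m crank '[0.4,0,0,0,0, 0.4,0,0,0,0, 0.4,0,0,0,0, 0.4,0,0,0,0, 0.4,0,0,0,0, 0.4,0,0,0,0, 0.4,0,0,0,0, 0.4,0,0,0,0]'
```

```text
time_s: 5.3
position: [0.5191, -0.2814, 0.0309]
tool_rot: [[-0.996, 0.085, 0.0], [0.085, 0.996, -0.0], [-0.0, -0.0, -1.0]]
ft_force: [-0.1, -0.0, -0.1]
grip_width: 0.0039
gripper_force: 0.0
time_s: 5.97
position: [0.5191, -0.2814, 0.0308]
tool_rot: [[-0.996, 0.085, -0.0], [0.085, 0.996, -0.0], [0.0, -0.0, -1.0]]
ft_force: [-0.1, 0.2, 0.0]
grip_width: 0.0036
gripper_force: 0.0
```

The fingers closed on nothing, so I'll look.

```bash
python3 - <<'E'
from h import *
from rig import optics,env
p=optics.get_image("wrist");s=optics.get_image("scene")
np.save("w3.npy",p["pose"]);print(p["pose"])
H=np.zeros((420,800,3),np.uint8);H[:315,:400]=cv2.resize(p["color"],(400,300+15));
c=s["color"][130:260,180:330];H[:347,400:]=cv2.resize(c,(400,347),interpolation=cv2.INTER_CUBIC)
cv2.imwrite("pics/w3full.png",p["color"][:,:,::-1]);cv2.imwrite("pics/w3.png",H[:,:,::-1])
E
```

```text
[[ 0.0849 -0.9457 -0.3136  0.4388]
 [ 0.9964  0.0807  0.0266 -0.2746]
 [ 0.0001 -0.3147  0.9492  0.2048]
 [ 0.      0.      0.      1.    ]]
```

View pics/w3.png

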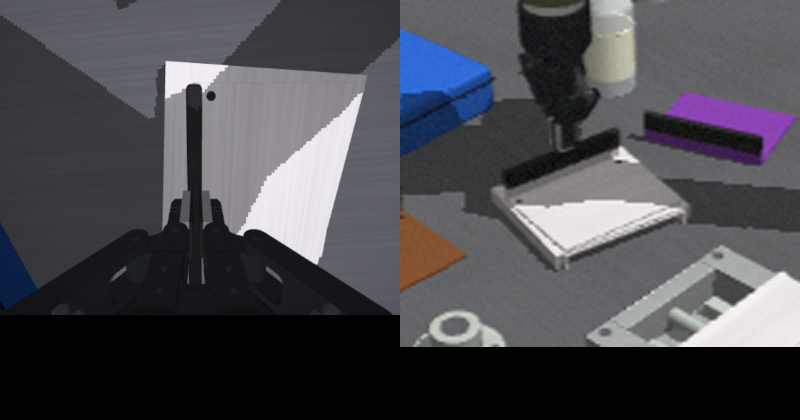

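The scene crop suggests the gripper is beside or behind the flange, so I'll measure rather than use up another view.

```bash
python3 - <<'E'
from h import *
from rig import optics,spotter,env
p=dict(intrinsics=W1["intrinsics"],pose=np.load("w3.npy"))
g=cv2.cvtColor(cv2.imread("pics/w3full.png"),cv2.COLOR_BGR2GRAY).astype(int)
for r in (130,150,170,190,210,230,245,260,280,300):
    print(r,''.join('%4d'%v for v in g[r,240:312:2]))
tr=[]
for r in range(130,235,15):
    k=np.where(g[r,255:290]<60)[0]+255; tr.append((r,k.min(),k.max(),*at(p,k.min()-.5,r,.0585)[:2],*at(p,k.max()+.5,r,.0585)[:2]))
print(np.array(tr))
# TCP and grasp point projections, closing line
t=np.array([.5191,-.2814,.0308]);print("tcp,grasp,shut+-5mm",proj(p,np.array([t,t+[0,0,.019],t+[0,.011*.0,.019]])), proj(p,np.array([[.508,-.2814+.0,.05],[.508,-.287,.05],[.508,-.276,.05]])))
s=optics.get_image("scene");f=frame(.5245,-.2225,np.radians(85.2),.0205)
print("scene proj trim corners",proj(s,f([[-.0635,.075,.038],[-.0535,.075,.038],[-.0635,-.075,.038],[-.0535,-.075,.038],[-.0585,0,.027]])),"tcp",proj(s,t))
gs=cv2.cvtColor(s["color"],cv2.COLOR_RGB2GRAY)
u,v=proj(s,t)[0].round().astype(int);print(u,v)
for r in range(v-22,v+12,2): print(r,''.join('%4d'%x for x in gs[r,u-16:u+17:2]))
E
```

```text
130  150 146 146 149 148 149 148 146 149 151  87  34  43  44  46  45  44  46  46  45  42  66 147 144 139  27  28  27  25  26  28 146 150 145 146 146
150  146 145 143 146 146 148 146 145 149 151 117  25  28  25  28  23  26  28  27  25  22  57 146 145 143 144 144 146 146 147 147 149 149 144 146 145
170  144 141 140 145 145 147 143 145 148 149 123  24  30  26  29  29  25  28  28  25  26  58 144 143 142 143 144 145 144 146 149 149 148 145 148 145
190  143 139 142 146 146 146 144 145 149 148 140  23  27  26  26  25  28  26  26  25  25  80 144 142 142 143 144 145 144 145 150 149 143 144 147 144
210  141 138 141 145 144 145 144 146 147 146 141  41  28  31  26  25  29  29  29  28  26  81 143 141 141 143 144 144 146 146 148 148 144 146 146 145
230  138 139 143 144 144 145 141 147 146 141 139  57  26  28  28  27  28  31  28  27  23  81 143 142 142 142 143 143 143 148 149 145 143 146 143 144
245  138 138 144 146 144 143 143 147 145 140 140  80  24  28  23  27  24  27  26  28  24  78 142 141 141 142 143 144 144 146 148 144 141 147 143 143
260  137 138 142 143 144 142 145 141  89  90  88  88  88 
[... 1705 characters left out ...]
 48  79  41  69  35  21  19  22  17  12  19
187   55  58  54  54  54  38  24  24  23  16  17   9  22  19  22  55 101
189   53  55  45  30  29  21  22  18  11  20  16  20  43  91 106 105 100
191   30  27  23  17  22  20  17  18  24  25  63 104  99 102 116 132 135
193   23  12  26  20  21  18  18  56  95 105 102 105 126 131 132 137 135
195   14  15  23  24  24  59 103 100 103 116 131 134 136 136 137 136 135
197   20  23  54  89 102 104 108 127 132 133 135 137 133 135 133 135 136
199   73 102 100 101 118 133 133 134 135 139 132 134 134 134 136 134 135
201  101 107 128 131 133 138 135 135 134 134 131 133 134 133 135 135 136
203  132 134 135 136 134 135 132 133 136 134 130 132 134 138 138 138 138
```

```bash
python3 - <<'E'
from h import *
from rig import optics
a=cv2.imread("pics/w3full.png")[230:420,215:335]
b=optics.get_image("scene")["color"][150:215,205:285,::-1]
f=lambda m:(255*(m/255.)**.5).astype(np.uint8)
H=np.zeros((600,800,3),np.uint8)
H[:600,:379]=cv2.resize(f(a),(379,600),interpolation=cv2.INTER_CUBIC);H[:333,385:795]=cv2.resize(f(b),(410,333),interpolation=cv2.INTER_CUBIC)
cv2.imwrite("pics/c4.png",H)
E
```

```text
(no output)
```

View pics/c4.png

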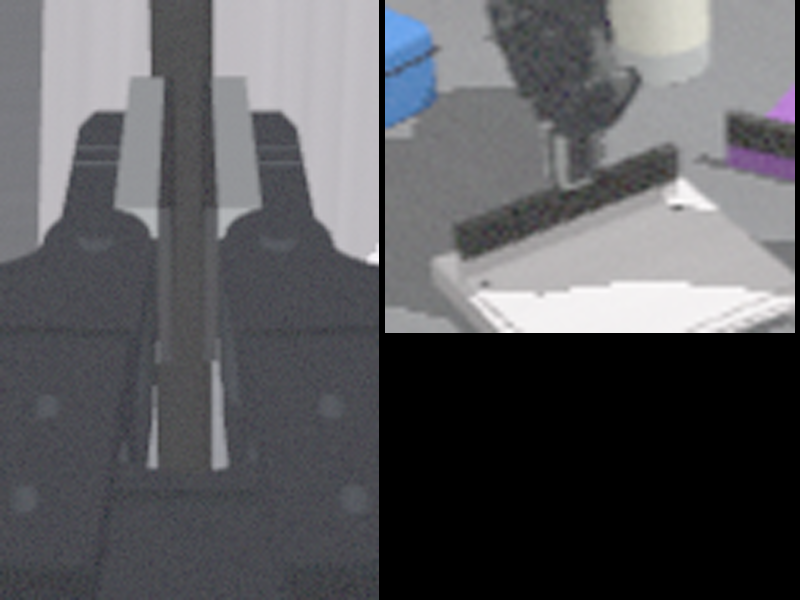

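The pads appear to straddle the trim's upper part, but the reported width is 3.6 mm with no grip force. I'll command full closure to see what happens.

```bash
python3 -m crank '[0,0,0,0,0, 0,0,0,0,0, 0,0,0,0,0, 0,0,0,0,0, 0,0,0,0,0, 0,0,0,0,0, 0,0,0,0,0, 0,0,0,0,0]' 80; python3 - <<'E'
from h import *
from rig import optics,env
s=env.observe();print(s["grip_width"],s["gripper_force"],s["ft_force"])
p=optics.get_image("wrist");g=cv2.cvtColor(p["color"],cv2.COLOR_RGB2GRAY).astype(int)
cv2.imwrite("pics/w4full.png",p["color"][:,:,::-1])
for r in (245,260,270,280,300,320): print(r,''.join('%4d'%v for v in g[r,240:312:2]))
E
```

```text
time_s: 6.83
position: [0.5191, -0.2814, 0.0308]
tool_rot: [[-0.996, 0.085, 0.0], [0.085, 0.996, 0.0], [-0.0, 0.0, -1.0]]
ft_force: [-0.7, -0.4, -0.3]
grip_width: 0.0002
gripper_force: 0.0
0.00015021598705239849 0.0 [-0.6753 -0.3897 -0.2765]
245  136 138 140 143 143 142 143 146 143 139 137  80  25  25  27  28  23  27  29  26  22  78 141 140 141 141 142 143 144 145 147 144 142 145 142 141
260  135 137 142 142 141 140 143 144 142 138  92  88  88  87  85  72  20  19  22  73  87  87  87  86  94 140 142 142 142 147 146 141 142 144 141 139
270  134 137  95  24  24  21  23  22  20  41  87  87  87  87  87  69  22  20  19  68  87  85  88  86  86  40  20  24  21  18  22  24  77 145 142 137
280  136  85  24  25  23  25  24  23  25  71  86  87  87  87  85  66  20  22  22  62  86  85  86  87  86  74  25  23  25  24  21  19  22 104 140 137
300   22  25  23  26  25  20  23  23  23  19  23  22  24  74 127  80  35  35  34  76 125  84  24  25  23  23  21  22  22  20  24  23  22  22  20  61
320   24  24  22  24  25  22  20  22  24  24  20  25  22  19  22  26  33  32  31  28  22  22  23  22  24  22  22  23  25  21  23  21  24  23  24  25
```

```bash
python3 - <<'E'
from h import *
from rig import optics
p=dict(intrinsics=W1["intrinsics"],pose=np.load("w3.npy"))
o,d=ray(p,274.5,254.4)
for x in (.500,.508,.519,.53): print(x,o+d*(x-o[0])/d[0])
s=optics.get_image("scene"); O,D=ray(s,242,186.5)
for z in (.03,.04,.05,.06,.07): print(z,O+D*(z-O[2])/D[2])
A=np.c_[d,-D];k=np.linalg.lstsq(A,O-o,rcond=None)[0];print(o+d*k[0],O+D*k[1])
E
```

```text
0.5 [ 0.5    -0.2796  0.0829]
0.508 [ 0.508  -0.2803  0.067 ]
0.519 [ 0.519  -0.2812  0.0451]
0.53 [ 0.53   -0.2821  0.0232]
0.03 [ 0.4929 -0.3097  0.03  ]
0.04 [ 0.5023 -0.2966  0.04  ]
0.05 [ 0.5116 -0.2836  0.05  ]
0.06 [ 0.521  -0.2706  0.06  ]
0.07 [ 0.5303 -0.2576  0.07  ]
[ 0.5149 -0.2808  0.0532] [ 0.5142 -0.28    0.0528]
```

The triangulated fingertips are about 25–30 mm above the reported TCP, above the trim's top edge. I'll feel for the trim's top (z 58.5 mm) gently with the shut fingers to calibrate the height.

```bash
python3 -m crank '[0,0,0,0.1,0, 0,0,0,0.1,0, 0,0,0,0.1,0, 0,0,0,0.1,0, 0,0,0,0.1,0, 0,0,0,0,0, 0,0,0,0,0, 0,0,0,0,0]'
```

```text
time_s: 7.6
position: [0.5191, -0.2816, 0.0275]
tool_rot: [[-0.996, 0.085, 0.001], [0.085, 0.996, -0.001], [-0.001, -0.001, -1.0]]
ft_force: [-4.7, 2.2, 14.2]
grip_width: -0.0002
gripper_force: 7.2
```

Contact came at reported z ≈ 0.028, while the trim's top is at 0.0585. The real fingertips therefore sit about 30 mm above the reported TCP. I'll raise, open, and go about 27 mm deeper.

```bash
python3 -m crank '[0,0,0,-0.8,0, 4.5,0,0,-0.8,0, 4.5,0,0,0,0, 4.5,0,0,0,0, 4.5,0,0,0,0, 4.5,0,0,0,0, 4.5,0,0,1,0, 4.5,0,0,0.6,0]' && python3 -m crank '[4.5,0,0,0.5,0, 4.5,0,0,0.5,0, 4.5,0,0,0.5,0, 4.5,0,0,0,0, 4.5,0,0,0,0, 4.5,0,0,0,0, 4.5,0,0,0,0, 4.5,0,0,0,0]'
```

```text
time_s: 8.27
position: [0.5188, -0.2812, 0.0245]
tool_rot: [[-0.996, 0.085, -0.001], [0.085, 0.996, 0.001], [0.001, 0.001, -1.0]]
ft_force: [1.0, -0.2, -1.1]
grip_width: 0.0451
gripper_force: 0.0
time_s: 8.93
position: [0.5192, -0.2816, 0.0112]
tool_rot: [[-0.996, 0.085, 0.001], [0.085, 0.996, -0.0], [-0.001, -0.0, -1.0]]
ft_force: [0.1, -0.2, -0.0]
grip_width: 0.0453
gripper_force: 0.0
```

```bash
python3 -m crank '[4.5,0,0,0.5,0, 4.5,0,0,0.4,0, 0,0,0,0,0, 0,0,0,0,0, 0,0,0,0,0, 0,0,0,0,0, 0,0,0,0,0, 0,0,0,0,0]' 80
```

```text
time_s: 9.6
position: [0.5191, -0.2815, 0.0019]
tool_rot: [[-0.996, 0.085, 0.0], [0.085, 0.996, -0.0], [-0.0, -0.0, -1.0]]
ft_force: [-0.2, 0.4, 0.1]
grip_width: 0.0081
gripper_force: 78.3
```

Gripped: width 8.1 mm, 78 N. Lifting.

```bash
python3 -m crank '[0,0,0,-0.3,0, 0,0,0,-0.6,0, 0,0,0,-0.8,0, 0,0,0,-1,0, 0,0,0,-1,0, 0,0,0,-0.8,0, 0,0,0,-0.5,0, 0,0,0,0,0]' 100 && python3 -m crank '[0,0,0,0,-0.097, 0,0,0,0,-0.097, 0,-1.8,1.9,0,0, 0,-1.8,1.9,0,0, 0,-1.8,1.9,0,0, 0,-1.8,1.9,0,0, 0,-1.8,1.9,0,0, 0,-1.8,1.9,0,0]' && python3 -m crank '[0,0,0,0,0, 0,0,0,0,0, 0,0,0,0,0, 0,0,0,0,0, 0,0,0,0,0, 0,0,0,0,0, 0,0,0,0,0, 0,0,0,0,0]'; python3 - <<'E'
from h import *
from rig import optics,env
s=env.observe();print(s["position"],s["tool_rot"],s["grip_width"],s["ft_force"],s["wrist_torque"])
P={}
for n in ("wrist","top","scene"):
    p=optics.get_image(n);P[n+"_pose"]=p["pose"];P[n+"_K"]=p["intrinsics"];cv2.imwrite(f"pics/k_{n}.png",p["color"][:,:,::-1])
np.savez("k.npz",**P)
w=cv2.imread("pics/k_wrist.png");sc=cv2.imread("pics/k_scene.png")[150:330,180:420]
H=np.zeros((600,800,3),np.uint8);H[:420,:560]=w;H[420:600,:240]=sc
H[:300,560:]=cv2.resize(cv2.imread("pics/k_top.png")[130:250,180:276],(240,300));H[420:,240:800]=0
f=cv2.resize(sc,(560,420))[60:240];H[420:,240:]=f
cv2.imwrite("pics/v10.png",H)
E
```

```text
time_s: 10.27
position: [0.5196, -0.2818, 0.0534]
tool_rot: [[-0.996, 0.085, 0.002], [0.085, 0.996, -0.002], [-0.002, -0.001, -1.0]]
ft_force: [0.5, -0.9, -2.1]
grip_width: 0.0079
gripper_force: 97.5
time_s: 10.93
position: [0.6144, -0.1551, 0.0514]
tool_rot: [[-0.994, -0.109, -0.001], [-0.109, 0.994, 0.0], [0.001, 0.0, -1.0]]
ft_force: [-0.6, -0.5, -2.5]
grip_width: 0.0081
gripper_force: 97.7
time_s: 11.6
position: [0.6138, -0.1567, 0.0519]
tool_rot: [[-0.994, -0.108, 0.0], [-0.108, 0.994, -0.0], [-0.0, -0.0, -1.0]]
ft_force: [-0.5, 0.4, -2.6]
grip_width: 0.0084
gripper_force: 97.8
[ 0.6138 -0.1567  0.0519] [[-0.9941 -0.1085  0.    ]
 [-0.1085  0.9941 -0.    ]
 [-0.     -0.     -1.    ]] 0.008391296965376223 [-0.4796  0.3727 -2.568 ] [-0.1224 -0.0413  0.0181]
```

View pics/v10.png

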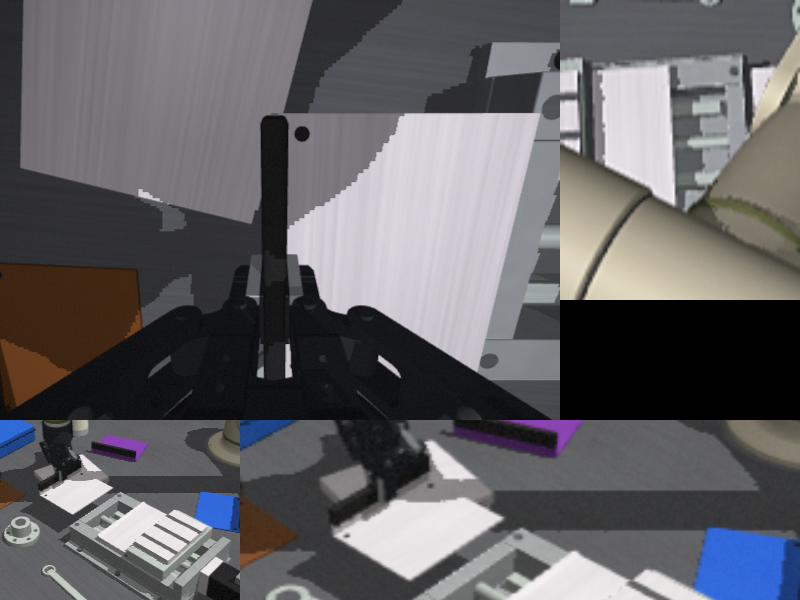

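The view shows the plate held square in the gripper, with its free edge running (540,113)–(475,370) just short of the slide's near end. Both sections are still in place on the bench at the left. I'll refine the slide's yaw numerically from its long edges.

```bash
python3 - <<'E'
from h import *
k=np.load("k.npz");W=dict(intrinsics=k["wrist_K"],pose=k["wrist_pose"])
lsd=cv2.createLineSegmentDetector()
for nm,f,p,roi in [("top","top0",TOP,(125,140,275,242)),("w1","w1",W1,(270,15,560,280)),("w2","w2",dict(intrinsics=W1["intrinsics"],pose=np.load("w2.npy")),(460,120,560,345)),("k","k_wrist",W,(430,90,560,400))]:
    g=cv2.imread(f"pics/{f}.png",0);L=lsd.detect(g)[0][:,0]
    for a,b,c,d in L:
        if np.hypot(a-c,b-d)<35 or not all(roi[0]<u<roi[2] and roi[1]<v<roi[3] for u,v in((a,b),(c,d))):continue
        A=at(p,a,b,.055);B=at(p,c,d,.055);y=np.degrees(np.arctan2(*(B-A)[1::-1]))%90
        print(nm,np.array([a,b,c,d]).round(0),"yaw",round(90+y if y<45 else y,1),A[:2],B[:2])
# held plate: predict corner
q=np.array([.6138,-.1567,.0]);f=frame(.6138,-.1567,np.radians(96.2),.0705)
print(proj(W,f([[.1185,.075,.003],[.1185,-.075,.003],[.005,.075,.038],[.005,.075,.003]])))
E
```

```text
top [226. 213. 223. 156.] yaw 96.1 [0.5103 0.0492] [0.6823 0.0676]
top [189. 209. 187. 153.] yaw 95.6 [0.5175 0.1562] [0.6865 0.1727]
top [146. 221. 145. 158.] yaw 96.0 [0.481  0.2765] [0.6669 0.2959]
top [194. 154. 196. 217.] yaw 95.7 [0.6835 0.1525] [0.4967 0.1339]
top [254. 218. 143. 226.] yaw 95.9 [ 0.4975 -0.0332] [0.4649 0.2818]
top [196. 220. 254. 215.] yaw 96.1 [0.4886 0.1345] [ 0.5066 -0.0329]
top [146. 232. 256. 225.] yaw 96.1 [0.4471 0.2733] [ 0.4801 -0.0374]
top [262. 154. 267. 213.] yaw 96.1 [ 0.6901 -0.0491] [ 0.5142 -0.0678]
w1 [548. 151. 522.  66.] yaw 96.0 [0.6307 0.2845] [0.5102 0.2718]
w1 [352. 141. 404. 245.] yaw 96.0 [0.5123 0.0497] [0.6855 0.068 ]
w1 [529.  95. 455. 135.] yaw 96.1 [0.5483 0.2732] [0.5588 0.1754]
w1 [540. 131. 467. 168.] yaw 96.2 [0.5987 0.2789] [0.6093 0.1804]
w1 [451. 127. 527.  87.] yaw 96.1 [0.5476 0.1739] [0.537 0.273]
w1 [464. 161. 538. 123.] yaw 96.1 [0.598  0.1791] [0.5874 0.2781]
w1 [551. 164. 480. 199.] yaw 96.0 [0.6493 0.2849] [0.6596 0.1859]
w1 [478. 192. 549. 157.] yaw 96.2 [0.6485 0.1854] [0.6379 0.2836]
w1 [405. 246. 462. 218.] yaw
[... 2451 characters left out ...]
.0149]
w2 [523. 250. 559. 244.] yaw 94.8 [ 0.5942 -0.0076] [0.5914 0.0257]
w2 [558. 234. 523. 240.] yaw 95.1 [0.5804 0.0235] [ 0.5833 -0.0093]
w2 [518. 335. 558. 328.] yaw 96.0 [0.6945 0.0021] [0.6902 0.0434]
w2 [479. 211. 479. 161.] yaw 96.2 [ 0.5501 -0.0541] [ 0.5027 -0.0592]
k [477. 369. 539. 114.] yaw 96.3 [ 0.6879 -0.015 ] [ 0.5277 -0.0325]
k [512. 338. 522. 303.] yaw 95.9 [ 0.6613 -0.0006] [ 0.6359 -0.0032]
k [522. 303. 558. 303.] yaw 94.7 [ 0.6352 -0.0035] [0.6334 0.0186]
k [558. 339. 487. 340.] yaw 97.2 [0.6588 0.0285] [ 0.6644 -0.016 ]
k [502. 380. 558. 380.] yaw 95.9 [0.6943 0.0038] [0.6905 0.0409]
[[540.8602 109.6628]
 [475.7219 375.3859]
 [288.7499 113.4633]
 [285.3993 109.6077]]
```

The slide yaw is 96.05°, and the plate needs −1.9 mm in tool x and about 130 mm of advance. I'll advance 70 mm over the seat (nose still short of the lip), then lower to feel the seat.

```bash
python3 -m crank '[0,-0.1,1,0,0.003, 0,-0.09,1.2,0,0, 0,0,1.2,0,0, 0,0,1.2,0,0, 0,0,1.2,0.4,0, 0,0,1.2,0.4,0, 0,0,0,0.2,0, 0,0,0,0,0]' && python3 -m crank '[0,0,0,0.1,0, 0,0,0,0.1,0, 0,0,0,0,0, 0,0,0,0,0, 0,0,0,0,0, 0,0,0,0,0, 0,0,0,0,0, 0,0,0,0,0]'; python3 -c "
from rig import env
s=env.observe();print(s['position'],s['ft_force'],s['wrist_torque'])"
```

```text
time_s: 12.42
position: [0.6081, -0.0856, 0.0411]
tool_rot: [[-0.994, -0.107, -0.001], [-0.107, 0.994, 0.0], [0.001, 0.0, -1.0]]
ft_force: [0.3, 0.2, -2.1]
grip_width: 0.0083
gripper_force: 97.9
time_s: 13.08
position: [0.6084, -0.0866, 0.0399]
tool_rot: [[-0.994, -0.106, 0.0], [-0.106, 0.994, -0.0], [-0.0, -0.0, -1.0]]
ft_force: [-0.3, 0.4, -2.8]
grip_width: 0.0081
gripper_force: 97.9
[ 0.60843271 -0.08660919  0.03986327] [-0.28360073  0.35135817 -2.77322869] [-0.05448518 -0.02260439 -0.01688576]
```

```bash
python3 -m crank '[0,0,0,0.1,0, 0,0,0,0.1,0, 0,0,0,0.05,0, 0,0,0,0,0, 0,0,0,0,0, 0,0,0,0,0, 0,0,0,0,0, 0,0,0,0,0]'; python3 -c "
from rig import env
s=env.observe();print(s['position'],s['ft_force'],s['wrist_torque'])"
```

```text
time_s: 13.75
position: [0.6085, -0.0865, 0.0374]
tool_rot: [[-0.994, -0.106, 0.0], [-0.106, 0.994, -0.0], [-0.0, -0.0, -1.0]]
ft_force: [0.5, 0.6, -2.6]
grip_width: 0.008
gripper_force: 97.9
[ 0.60845178 -0.08652591  0.03736853] [ 0.50582288  0.55034853 -2.58691172] [-0.00647787  0.02234579  0.02170485]
```

```bash
python3 -m crank '[0,0,0,0.05,0, 0,0,0,0.05,0, 0,0,0,0.05,0, 0,0,0,0,0, 0,0,0,0,0, 0,0,0,0,0, 0,0,0,0,0, 0,0,0,0,0]'; python3 -c "
from rig import env
s=env.observe();print(s['position'],s['ft_force'],s['wrist_torque'])"
```

```text
time_s: 14.42
position: [0.6085, -0.0867, 0.0362]
tool_rot: [[-0.994, -0.106, 0.0], [-0.106, 0.994, -0.0], [-0.0, -0.0, -1.0]]
ft_force: [-2.5, -0.4, 5.8]
grip_width: 0.0082
gripper_force: 99.1
[ 0.60854722 -0.08669957  0.03617216] [-2.48587983 -0.42044574  5.79237646] [ 0.08670745  0.39438279 -0.0151275 ]
```

The seat was felt at reported z ≈ 0.0364, as predicted. I'll raise 2.5 mm and slide in.

```bash
python3 -m crank '[0,0,0,-0.15,0, 0,0,0,-0.1,0, 0,0,0.5,0,0, 0,0,0.8,0,0, 0,0,0.9,0,0, 0,0,0.9,0,0, 0,0,0.5,0,0, 0,0,0,0,0]'; python3 -c "
from rig import env
s=env.observe();print(s['position'],s['ft_force'],s['wrist_torque'])"
```

```text
time_s: 15.08
position: [0.6044, -0.0491, 0.0383]
tool_rot: [[-0.994, -0.108, -0.0], [-0.108, 0.994, 0.0], [0.0, 0.0, -1.0]]
ft_force: [-0.4, -0.2, -1.8]
grip_width: 0.0086
gripper_force: 97.9
[ 0.60436116 -0.04907122  0.03830647] [-0.399129   -0.18141222 -1.83373663] [-0.08368672  0.03273055  0.00952869]
```

```bash
python3 -m crank '[0,0,0.5,0,0, 0,0,0.5,0,0, 0,0,0.4,0,0, 0,0,0.3,0,0, 0,0,0.1,0,0, 0,0,0,0,0, 0,0,0,0,0, 0,0,0,0,0]'; python3 -c "
from rig import env
s=env.observe();print(s['position'],s['ft_force'],s['wrist_torque'])"
```

```text
time_s: 15.75
position: [0.6028, -0.0331, 0.0384]
tool_rot: [[-0.994, -0.106, 0.0], [-0.106, 0.994, -0.0], [-0.0, -0.0, -1.0]]
ft_force: [-0.5, -0.4, -2.6]
grip_width: 0.0083
gripper_force: 97.9
[ 0.60278517 -0.03305657  0.03835997] [-0.54774302 -0.39782715 -2.56828552] [-0.05239854 -0.02068734  0.06288601]
```

```bash
python3 -m crank '[0,0,0.1,0,0, 0,0,0.1,0,0, 0,0,0.1,0,0, 0,0,0.1,0,0, 0,0,0.05,0,0, 0,0,0,0,0, 0,0,0,0,0, 0,0,0,0,0]'; python3 -c "
from rig import env
s=env.observe();print(s['position'],s['ft_force'],s['wrist_torque'])"
```

```text
time_s: 16.42
position: [0.6022, -0.0284, 0.0383]
tool_rot: [[-0.994, -0.106, -0.0], [-0.106, 0.994, -0.0], [0.0, 0.0, -1.0]]
ft_force: [-0.5, -0.3, -3.0]
grip_width: 0.0084
gripper_force: 97.9
[ 0.6022289  -0.02838401  0.03829553] [-0.53985771 -0.25589903 -2.99020193] [-0.11361694 -0.01884144 -0.05665825]
```

```bash
python3 -m crank '[0,0,0.05,0,0, 0,0,0.05,0,0, 0,0,0.05,0,0, 0,0,0,0,0, 0,0,0,0,0, 0,0,0,0,0, 0,0,0,0,0, 0,0,0,0,0]'; python3 -c "
from rig import env
s=env.observe();print(s['position'],s['ft_force'],s['wrist_torque'])"
```

```text
time_s: 17.08
position: [0.6021, -0.027, 0.0383]
tool_rot: [[-0.994, -0.106, 0.0], [-0.106, 0.994, -0.0], [0.0, -0.0, -1.0]]
ft_force: [-0.3, -3.2, -1.3]
grip_width: 0.0079
gripper_force: 97.9
[ 0.60206793 -0.02703658  0.03833855] [-0.33572725 -3.22041217 -1.34525348] [-0.51423832  0.07980989 -0.02763811]
```

The shoulder contact was felt at bed x −163 mm, against an expected −163.5. Now I lower onto the seat.

```bash
python3 -m crank '[0,0,0.02,0.1,0, 0,0,0,0.1,0, 0,0,0,0.05,0, 0,0,0,0,0, 0,0,0,0,0, 0,0,0,0,0, 0,0,0,0,0, 0,0,0,0,0]'; python3 -c "
from rig import env
s=env.observe();print(s['position'],s['ft_force'],s['wrist_torque'])"
```

```text
time_s: 17.75
position: [0.6025, -0.0271, 0.0365]
tool_rot: [[-0.994, -0.106, 0.001], [-0.106, 0.994, -0.001], [-0.001, -0.001, -1.0]]
ft_force: [-1.5, -4.7, 5.3]
grip_width: 0.0079
gripper_force: 99.1
[ 0.60246471 -0.02705824  0.03651381] [-1.50055234 -4.66373643  5.33015449] [-0.6498381   0.27621281 -0.05625291]
```

```bash
python3 -m crank '[0,0,0,0.02,0, 0,0,0,0,0, 0,0,0,0,0, 0,0,0,0,0, 0,0,0,0,0, 0,0,0,0,0, 0,0,0,0,0, 0,0,0,0,0]'; python3 - <<'E'
from h import *
from rig import env,optics
s=env.observe();print(s['position'],s['ft_force'],s['wrist_torque'])
s=optics.get_image("scene");cv2.imwrite("pics/end_scene.png",s["color"][:,:,::-1])
a=cv2.imread("pics/scene0.png",0);b=cv2.imread("pics/end_scene.png",0)
# lap cover top & far corners alignment: compare patch shift around lap/saddle joint
lsd=cv2.createLineSegmentDetector()
f=frame(.5843,.1355,np.radians(96.05),0)
print("lap proj",proj(s,f([[-.08,-.086,.0705],[-.08,.086,.0705],[0,-.086,.067],[0,.086,.067]])),"home flange",proj(s,f([[-.165,-.075,.055],[-.165,.075,.055],[-.1,-.075,.058]])))
for n,g in (("0",a),("end",b)):
    for L in lsd.detect(g)[0][:,0]:
        if np.hypot(L[0]-L[2],L[1]-L[3])>22 and all(250<L[i]<400 for i in(0,2)) and all(222<L[i]<300 for i in(1,3)): print(n,L.round(1))
p=optics.get_image("wrist");cv2.imwrite("pics/end_wrist.png",p["color"][:,:,::-1]);np.save("wend.npy",p["pose"])
g=cv2.cvtColor(p["color"],cv2.COLOR_RGB2GRAY)
for L in lsd.detect(g)[0][:,0]:
    if np.hypot(L[0]-L[2],L[1]-L[3])>40 and max(L[0],L[2])>250: print("w",L.round(0),at(p,L[0],L[1],.058)[:2],at(p,L[2],L[3],.058)[:2])
E
```

```text
time_s: 18.42
position: [0.6025, -0.027, 0.0365]
tool_rot: [[-0.994, -0.106, 0.002], [-0.106, 0.994, -0.001], [-0.001, -0.001, -1.0]]
ft_force: [-1.4, -5.0, 7.2]
grip_width: 0.0081
gripper_force: 99.4
[ 0.6025 -0.027   0.0365] [-1.4423 -5.003   7.1873] [-0.6564  0.3778 -0.0147]
lap proj [[276.4151 263.8748]
 [322.7794 230.5577]
 [302.5533 280.8581]
 [348.3094 244.924 ]] home flange [[254.2255 251.1396]
 [294.6603 224.0685]
 [273.4976 261.8716]]
0 [391.3 256.7 357.3 239.8]
0 [315.2 271.3 348.2 290.5]
0 [348.4 243.9 380.8 260.3]
0 [336.4 252.8 369.4 270.6]
0 [276.5 265.1 303.3 281.5]
0 [378.2 263.  344.8 246. ]
0 [346.5 243.9 323.2 231.7]
0 [323.5 262.1 358.2 281.7]
0 [354.1 283.6 320.9 265.1]
0 [366.8 273.2 333.8 255.6]
0 [250.8 256.6 298.9 286.9]
0 [345.9 295.1 311.3 274.4]
0 [264.9 252.6 297.9 230.3]
0 [294.6 299.8 262.5 280.8]
0 [370.9 272.2 352.1 289.7]
0 [300.6 284.4 275.7 269.3]
end [292.7 223.8 267.7 243.4]
end [315.2 271.4 348.2 290.5]
end [390.3 256.3 354.2 238.4]
end [348.4 243.9 380.8 260.4]
end [336.4 252.8 369.4 270.6]
end [256.6 251.7 303.2 281.8]
end [366.8 273.3 333.8 
[... 648 characters left out ...]
.0131]
w [271.  33. 271. 113.] [ 0.4976 -0.0395] [ 0.5295 -0.036 ]
w [436. 162. 448. 115.] [0.5432 0.0426] [0.5221 0.0427]
w [423. 245. 434. 204.] [0.5853 0.047 ] [0.5635 0.0471]
w [558.  32. 272.  32.] [0.4845 0.0788] [ 0.497  -0.0392]
w [558.  83. 488.  82.] [0.5036 0.0862] [0.5067 0.056 ]
w [261. 251. 259. 123.] [ 0.5973 -0.0342] [ 0.5343 -0.0409]
w [359.  61. 549.  61.] [ 0.5043 -0.001 ] [0.4958 0.0793]
w [431. 340. 473. 114.] [0.6429 0.0663] [0.5205 0.0534]
w [319. 111. 407. 111.] [ 0.5261 -0.0149] [0.522  0.0238]
w [274.  61. 337.  61.] [ 0.5081 -0.037 ] [ 0.5053 -0.0105]
w [329.  63. 274.  63.] [ 0.5064 -0.0136] [ 0.509  -0.0369]
w [547.  63. 372.  63.] [0.4966 0.0785] [0.5046 0.0045]
```

The lap cover's edges are unchanged, so it was not lifted, and the flange is at the bed end. I'll add a last touch of push.

```bash
python3 -m crank '[0,0,0,0.02,0, 0,0,0,0,0, 0,0,0,0,0, 0,0,0,0,0, 0,0,0,0,0, 0,0,0,0,0, 0,0,0,0,0, 0,0,0,0,0]'; python3 - <<'E'
from h import *
from rig import env
s=env.observe();print(s['position'],s['ft_force'],s['wrist_torque'],s['tool_rot'])
p=dict(intrinsics=W1["intrinsics"],pose=np.load("wend.npy"))
u=np.array([-.1054,.9944])
print("trim outer edge u (home -.0951):",[at(p,c,r,.093)[:2]@u for c,r in((261,251),(259,123))],"plate side edge n",[at(p,c,r,.058)[:2]@np.array([-.9944,-.1054])+.5957 for c,r in((473,113),(279,113))])
E
```

```text
time_s: 19.18
position: [0.6025, -0.0271, 0.0365]
tool_rot: [[-0.994, -0.106, 0.002], [-0.106, 0.994, -0.001], [-0.001, -0.001, -1.0]]
ft_force: [-1.9, -4.6, 7.7]
grip_width: 0.0082
gripper_force: 99.6
[ 0.6025 -0.0271  0.0365] [-1.887  -4.5726  7.6997] [-0.6994  0.5214 -0.0529] [[-0.9944 -0.1059  0.0015]
 [-0.1059  0.9944 -0.0008]
 [-0.0014 -0.001  -1.    ]]
trim outer edge u (home -.0951): [np.float64(-0.09552831219860415), np.float64(-0.09562314205220787)] plate side edge n [np.float64(0.07308861370943542), np.float64(0.07306107276508123)]
```

```bash
python3 -m crank '[0,0,0,0.04,0, 0,0,0,0,0, 0,0,0,0,0, 0,0,0,0,0, 0,0,0,0,0, 0,0,0,0,0, 0,0,0,0,0, 0,0,0,0,0]'
```

```text
time_s: 19.85
position: [0.6025, -0.0271, 0.0365]
tool_rot: [[-0.994, -0.106, 0.002], [-0.106, 0.994, -0.001], [-0.002, -0.001, -1.0]]
ft_force: [-3.8, -4.2, 11.4]
grip_width: 0.0085
gripper_force: 100.1
```

```bash
python3 -m crank '[0,0,0,-0.02,0, 0,0,0,0,0, 0,0,0,0,0, 0,0,0,0,0, 0,0,0,0,0, 0,0,0,0,0, 0,0,0,0,0, 0,0,0,0,0]'; python3 -c "
from rig import env
print(env.observe()['ft_force']);print(env.close_job())"
```

```text
time_s: 20.52
position: [0.6025, -0.027, 0.0365]
tool_rot: [[-0.994, -0.106, 0.002], [-0.106, 0.994, -0.001], [-0.002, -0.001, -1.0]]
ft_force: [-3.5, -4.5, 9.4]
grip_width: 0.0084
gripper_force: 99.9
[-3.45107274 -4.52450444  9.37413629]
the job is handed in; nothing more can be done
None
```

The end plate is home under the lap cover, against the shoulders and within about 0.5 mm of flush. It is still gripped and pressed flat at about 10 N (9.4 N at the wrist), the cover showed no lift in the scene camera, and the job was handed in at 20.5 s.

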